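# Put the egg chopper away in its slotted block

## Task

Put the yellow-handled egg chopper away: lift it out of the drying rack and slide its blade edgewise down into the slot of the white wooden block until it is fully home, with its handle resting on top of the block. Keep hold of it while the blade goes in rather than dropping it, then let go. Leave the black-handled grater standing in the rack and do not push the other breakfast things about.

Things in the scene. Friction and masses are not known exactly. Their poses are not given: they have to be found in the camera images.
- chopper: Egg chopper, 0.18-0.33 kg, 114 mm tall, upright in the rack (loose; leans up to 0.03 rad). Steel blade 120 x 3 mm, 78 mm tall, under a yellow handle 150 x 26 mm, 78 to 114 mm above the origin. Origin: middle of the blade's bottom edge; x along blade, y through it, z up. Fits the slot either way round. Grip across the 26 mm with fingertips above the handle's underside, which lands on the block.
- block: White-painted wooden block, fixed, 180 x 75 x 95 mm tall. Origin: centre of its underside; x along the slot, y across it, z up. One vertical slot in the middle of the top: 130 mm long (x), 9 mm wide (y), 85 mm deep, plus a 4 mm chamfer round the mouth. Chopper home: its origin is 17 mm above the block's, the handle resting on the top.
- slot_mouth (a point): Centre of the slot's mouth, level with the block's top, 95 mm above the shelf; axes as the block's.
- rack: Light wooden drying rack, fixed: base 190 x 170 x 16 mm, origin at the centre of its underside, z up. Two places, at y = +-45 mm; in each a blade stands on the base along x between pairs of 10 mm dowels at x = +-45 mm (gap 5.4 mm), tops 66 mm above the shelf. Chopper in one, grater in the other, either way; rack and block may swap sides.
- grater: Flat grater with a black handle in the rack's other place: plate 100 x 3 mm with dark slits, 114 mm tall, handle 100 x 20 x 26 mm at the top. Origin: middle of its bottom edge; x along the plate, z up. Stays where it is.
- lid: Clear plastic dome lid of the egg cooker, 172 mm across, 62 mm tall with its knob, lying beyond the work area. Origin: centre of underside. Bystander.
- cup_a: Grey porcelain egg cup, 52 mm across, 62 mm tall. Origin: centre of underside. Bystander.
- cup_b: A second egg cup, same as cup_a. Bystander.
- saucer: White saucer, 140 mm across, 8 mm tall. Origin: centre of underside. Bystander.
- spoon: Steel egg spoon about 107 mm long on the saucer, 6 mm tall. Bystander.
- salt: Glass salt jar, 52 mm across, 90 mm tall. Origin: centre of underside. Bystander.
There are look-alikes about, which are no part of the job. Several things have the shape of the block; the one meant has the colours described above. Leave any turquoise look-alike of the chopper alone.

How it is judged (in metres and radians):
On the way, in this order (a step that is already met when the one before it is completed fails the run):
1. the chopper is lifted clear of the rack's dowels (height (world z) of chopper above 0.072 m), for 0.1 s.
2. still held, the blade is in the slot with at most 25 mm left to go (z of chopper in the frame of block below 0.042 m and contact force between the fingers and chopper above 0.5 N and x of chopper in the frame of block between -0.008 and 0.008 m and y of chopper in the frame of block between -0.006 and 0.006 m and angle between the x axis of chopper and the x axis of block, either way round below 0.1 rad and angle between chopper's own z axis and vertical below 0.07 rad), for 0.05 s.
At the end, for the whole second after the job is handed in: Chopper blade in the slot: origin 12 to 21 mm above the block's (home is 17), within 8 mm along and 6 mm across the slot's centre, aligned within 0.1 rad, upright within 0.07 rad, released, at rest. Grater upright (0.15 rad) in the rack, within 30 mm of its start (z of chopper in the frame of block between 0.012 and 0.021 m and x of chopper in the frame of block between -0.008 and 0.008 m and y of chopper in the frame of block between -0.006 and 0.006 m and angle between the x axis of chopper and the x axis of block, either way round below 0.1 rad and angle between chopper's own z axis and vertical below 0.07 rad and linear speed of chopper below 0.02 m/s and angular speed of chopper below 0.1 rad/s and contact force between the fingers and chopper below 0.1 N and horizontal distance between grater and rack below 0.07 m and distance of grater from where it was at the start of the episode below 0.03 m and angle between grater's own z axis and vertical below 0.15 rad); the robot touches nothing.
It fails at once if the grater is pulled out, tipped or moved more than 30 mm (distance of grater from where it was at the start of the episode above 0.03 m or angle between grater's own z axis and vertical above 0.2 rad).
It fails at once if a bystander (cup, saucer, spoon, lid, salt jar) is moved more than 40 mm (distance of any of cup_a, cup_b, saucer, spoon, lid, salt from where it was at the start of the episode above 0.04 m).
It also fails if it takes over 56 s, if anything falls off the work surface, if the arm or the gripper's body presses on something with over 40 N, if the wrist force passes 120 N, or if a joint passes its speed limit or range.

## Robot

A 7-joint arm with a two-finger parallel gripper is mounted at the origin on the work surface. World frame = base frame: x ahead of the robot, y to its left, z up, the work surface at z = 0. Lengths are in mm, angles in rad, forces in N, time in s.
With the tool pointing down it reaches from about 350 to 900 mm from the base axis. Payload 8.1 kg.
Tool frame: the origin (TCP) lies at the very end of the fingers, on their centre line; the grasp point (between the pads) lies 19 mm behind it; z points along the fingers, x is the direction in which the jaws open and shut, and the axes are right-handed (so a half turn about z gives the same grasp; the last joint's range is limited). The gripper opens to 85 mm and grips with 20 to 120 N. Pads are 22 mm wide; open, the fingers measure 114 mm over their backs; the gripper's body (76 mm by 85 mm) begins 54 mm behind the grasp point. The pads swing forward as they close: fully open they stand 13 mm farther back than shut.
Start: joints at [1.023, 0.434, 0.025, 1.573, -0.012, 1.134, -0.075], TCP at [268.903, -564.21, 231.323] pointing down, gripper open.
Joint ranges: [-2.62, 2.62], [-0.44, 2.09], [-1.27, 1.32], [0.08, 2.57], [-1.32, 4.46], [0.12, 2], [-2.74, 2.74]. Speed limits (rad/s): [2.22, 2.22, 3.01, 3.01, 3.14, 3.14, 3.14].

## Interface

Orientations are given as [roll, pitch, yaw] about the fixed x, y, z axes, in that order (R = Rz(yaw) Ry(pitch) Rx(roll)).
In Python, from station import * gives the robot as it stands.
- The arm moves only by the tool step_arm, never from a script. Its argument "moves" is text: rows parted by semicolons, each of 7 numbers parted by spaces: the shift along the tool's x, y, z in m, then the turn, a rotation vector about the tool's x, y, z in degrees, then the closure, from 0 (fully open) to 1 (shut). In form: dx dy dz wx wy wz hand; .... A call has 1 to 12 rows; each row shifts and turns the commanded pose from where the row before left it, along the tool's axes as they then stand; what a row does not reach is not made up. A row lasts 1/8 s, in which the tool goes at most 62.5 mm and 10.7 degrees, less where a joint would pass 70% of its speed; a pose out of reach is approached as far as the arm can. A call is refused whole if a number of a shift passes 0.0625 or a number of a turn 10.7, either way. A call with a gripper value outside its range is refused whole. The fingers move at their own pace and stop on an object; "squeeze" is the grip in N (left out, the last holds). Time passes only in rows, so rows that do not move let the fingers close. It gives the time, the measured TCP pose, the force and the opening at its end, in the units of the state.
- get_state(): the state, without advancing time (a new reading comes with each control period).
- camera(name): name is "scene" or "top"; returns the picture (400x640x3 uint8, red, green, blue); there is no depth.
- get_calibration(name): a dict with "mtx" (3x3 intrinsics, pixels), "dist" ([k1, k2, p1, p2, k3] as OpenCV has them; the pictures are not rectified), "world_to_cam" (4x4, takes a point from world to camera coordinates). Camera axes: x right, y up, looking along -z (the intrinsics and any distortion apply to the point x, -y, -z); pixel columns grow to the right and rows downward; lengths in mm; the calibration is good to about 2 mm. A picture is of the moment at which its call begins. get_calibration takes no time and is no camera call.
- finish_job(): hands the job in, once; it reports no verdict.
The state is a dict: "t": time; "qpos": joint angles; "qvel": joint speeds; "joint_torque": joint torques, N m; "tcp_pos": TCP position; "ee_rot": TCP orientation; "wrist_force": force on the tool from outside, world axes, zero at the start; "torque": the same for the moment, N m; "finger_gap": finger opening in mm.
Only numpy, scipy, OpenCV 4.12 (cv2) and the standard library are available. Lean on these libraries where they do the work, as an engineer would, in place of code of your own. Each camera call takes 0.05 s, during which the arm holds its last target.

## Working session

There is one attempt and no reset: what is moved stays moved. The work goes in short steps, Python scripts to look and compute and a tool call to move; the robot and the scene stay as the last step left them, time stands still between calls to the robot, and variables do not carry over. Pictures are saved under pics/ and viewed, and the job is handed in when it is done.

Besides the shell and the picture viewer there is one more tool, called after ">>>" as name(argument=value, ...), one argument or row to a line, values as JSON. step_arm: Moves the arm, as the interface text tells. Its arguments: {"type":"object","properties":{"moves":{"type":"string"},"squeeze":{"type":"number"}},"required":["moves"]}

```bash
ls; mkdir -p pics; python3 - <<'E'
from station import *
import cv2
for n in ("scene","top"):
    im=camera(n); cv2.imwrite(f"pics/{n}0.png",im[:,:,::-1])
    c=get_calibration(n); print(n,c)
print(get_state())
E
```

```text
pics
scene {'mtx': array([[395.14335614,   0.        , 319.33007554],
       [  0.        , 395.14335614, 199.70693072],
       [  0.        ,   0.        ,   1.        ]]), 'dist': array([-0.07914823,  0.        ,  0.        ,  0.        ,  0.        ]), 'world_to_cam': array([[ 5.46175724e-01,  8.37581754e-01, -1.22018141e-02,
        -2.82711176e+02],
       [-5.97311093e-01,  3.99628326e-01,  6.95353622e-01,
         2.51485185e+02],
       [ 5.87291697e-01, -3.72496989e-01,  7.18564163e-01,
        -1.36892670e+03],
       [ 0.00000000e+00,  0.00000000e+00,  0.00000000e+00,
         1.00000000e+00]])}
top {'mtx': array([[472.93872625,   0.        , 324.74845949],
       [  0.        , 472.93872625, 197.00118577],
       [  0.        ,   0.        ,   1.        ]]), 'dist': array([-0.119954,  0.      ,  0.      ,  0.      ,  0.      ]), 'world_to_cam': array([[ 1.75396937e-02, -9.99845854e-01,  7.92148414e-04,
        -2.90104186e+01],
       [ 9.97351673e-01,  1.75518585e-02,  7.05802569e-02,
        -5.10128663e+02],
       [-7.05832809e-02, -4.47905543e-04,  9.97505789e-01,
        -1.60792562e+03],
       [ 0.00000000e+00,  0.00000000e+00,  0.00000000e+00,
         1.00000000e+00]])}
{'t': 0.1, 'qpos': array([ 1.02339896,  0.43515942,  0.02498155,  1.57400573, -0.01159576,
        1.13401079, -0.07508468]), 'qvel': array([ 5.94649380e-04, -1.64662345e-03, -5.59800531e-04, -9.04573316e-04,
       -7.23735342e-04, -9.25081036e-05,  5.54480532e-04]), 'joint_torque': array([ 3.34533324e-03, -6.71753240e+01,  1.02828987e+00, -3.16900063e+01,
        1.58065878e-02,  7.25354184e-03,  5.45984233e-05]), 'tcp_pos': array([ 268.67181154, -563.79858245,  230.60089182]), 'ee_rot': array([ 3.14145467e+00,  1.43170916e-03, -1.12605857e+00]), 'wrist_force': array([-0.27030229, -0.74746548, -0.45584432]), 'torque': array([0.03429242, 0.03777237, 0.04875527]), 'finger_gap': 85.0378850842663}
```

View pics/scene0.png

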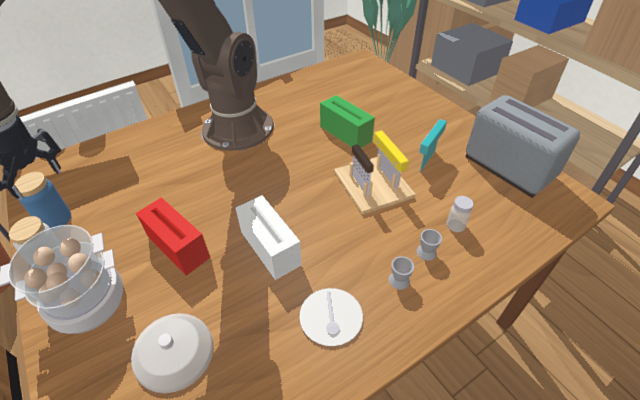

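View pics/top0.png

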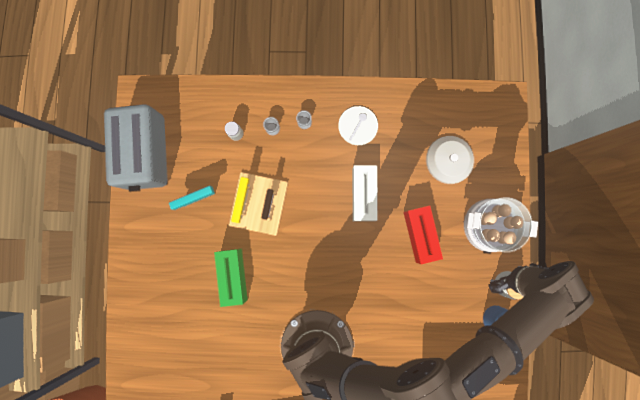

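The scene picture shows the yellow handle at about (390,152), the black grater handle at (362,158), the turquoise look-alike at (433,143), and the white block at (268,236). The red block is at (172,235) and the green one at (346,121). In the top picture the same things are at yellow (240,200), grater (267,204), turquoise (191,198), white (366,193), red (424,235) and green (230,277). I choose the yellow chopper and the white block.

```bash
cat > h.py <<'E'
import numpy as np, cv2
from station import *
C={n:get_calibration(n) for n in ("scene","top")}
def ray(n,px):
    c=C[n]; u=cv2.undistortPoints(np.array(px,float).reshape(-1,1,2),c["mtx"],c["dist"]).reshape(-1,2)
    T=c["world_to_cam"]; R,t=T[:3,:3],T[:3,3]
    d=np.c_[u[:,0],-u[:,1],-np.ones(len(u))]@R
    return -R.T@t, d/np.linalg.norm(d,axis=1)[:,None]
def onplane(n,px,z):
    o,d=ray(n,px); return o+d*((z-o[2])/d[:,2])[:,None]
def tri(p1,p2):
    o1,d1=ray("scene",p1);o2,d2=ray("top",p2);out=[]
    for a,b in zip(d1,d2):
        A=np.c_[a,-b]; s=np.linalg.lstsq(A,o2-o1,rcond=None)[0]
        q1=o1+a*s[0];q2=o2+b*s[1]; out.append(np.r_[(q1+q2)/2,np.linalg.norm(q1-q2)])
    return np.array(out)
def proj(n,P):
    c=C[n];T=c["world_to_cam"];P=np.atleast_2d(P)
    q=P@T[:3,:3].T+T[:3,3]; q=q*[1,-1,-1]
    return cv2.projectPoints(q,np.zeros(3),np.zeros(3),c["mtx"],c["dist"])[0].reshape(-1,2)
E
python3 - <<'E'
from h import *
def crop(n,x0,x1,y0,y1,k,o):
    im=cv2.imread(f"pics/{n}0.png")[y0:y1,x0:x1]; cv2.imwrite(o,cv2.resize(im,None,fx=k,fy=k,interpolation=cv2.INTER_CUBIC))
crop("top",220,300,160,245,7,"pics/tc.png")
crop("top",340,390,150,230,7,"pics/tb.png")
crop("scene",325,425,120,220,6,"pics/sc.png")
crop("scene",225,310,185,285,6,"pics/sb.png")
for n in ("scene","top"):
    im=cv2.imread(f"pics/{n}0.png"); hsv=cv2.cvtColor(im,cv2.COLOR_BGR2HSV)
    m=cv2.inRange(hsv,(22,180,90),(34,255,255))
    cs=cv2.findContours(m,0,2)[0]
    for c in cs:
        if cv2.contourArea(c)>30: print(n,cv2.boundingRect(c),cv2.minAreaRect(c))
E
```

```text
scene (375, 131, 33, 41) ((390.7312316894531, 150.4657440185547), (46.98365020751953, 13.200751304626465), 49.9697380065918)
top (232, 177, 17, 46) ((239.77366638183594, 199.5615692138672), (8.341463088989258, 45.43902587890625), 12.680383682250977)
```

```bash
python3 - <<'E'
import cv2,numpy as np
ims=[cv2.imread(f"pics/{n}.png") for n in ("tc","sc")]
h=595
a=np.hstack([cv2.resize(i,(400,int(i.shape[0]*400/i.shape[1]))) [:400] for i in ims]); cv2.imwrite("pics/ac.png",a)
print([i.shape for i in ims])
E
```

```text
[(595, 560, 3), (600, 600, 3)]
```

View pics/tc.png

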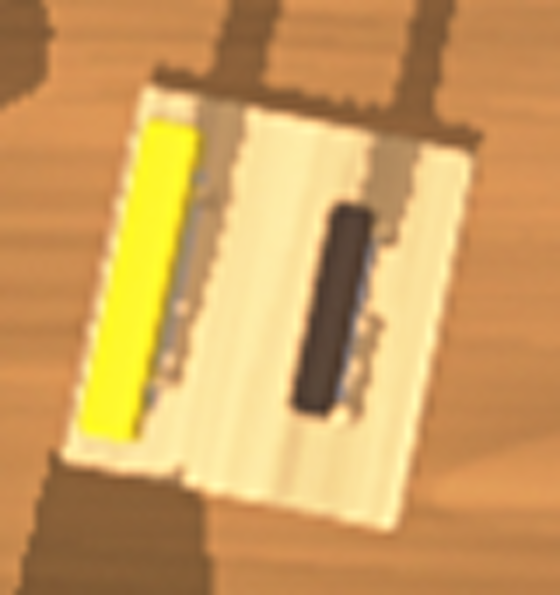

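View pics/sc.png

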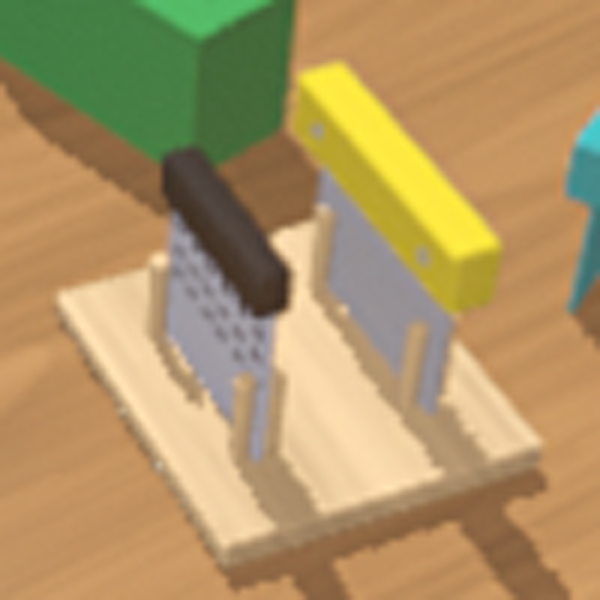

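View pics/tb.png

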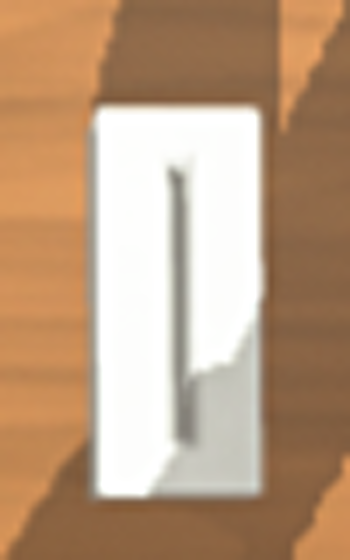

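View pics/sb.png

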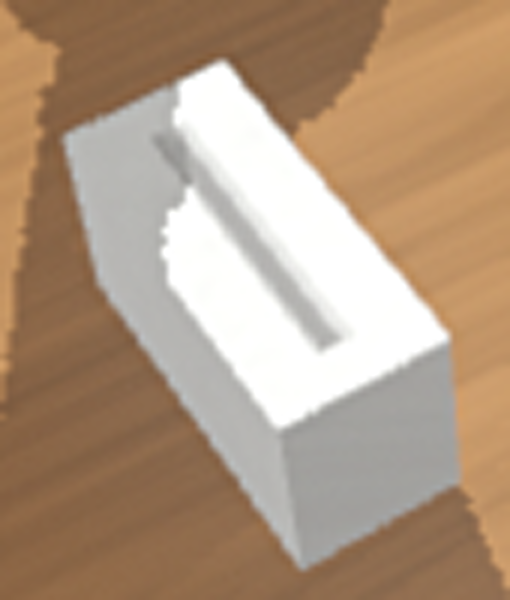

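```bash
python3 - <<'E'
from h import *
np.set_printoptions(suppress=True,precision=1)
f=lambda pts,x0,y0,k:(np.array(pts)+.5)/k-.5+[x0,y0]
# order +x+y,+x-y,-x-y,-x+y
hs=f([(500,240),(458,262),(303,75),(340,62)],325,120,6); ht=f([(147,119),(200,127),(137,440),(80,432)],220,160,7)
bs=f([(450,338),(281,432),(65,135),(225,60)],225,185,6); bt=f([(95,108),(262,108),(262,496),(95,496)],340,150,7)
for s,t,z in((hs,ht,130),(bs,bt,95)):
    P=tri(s,t); print(P)
    for Q in(P[:,:3],onplane("top",t,z),onplane("scene",s,z)):
        m=Q.mean(0); ax=(Q[0]+Q[1]-Q[2]-Q[3])/2; ay=(Q[0]+Q[3]-Q[1]-Q[2])/2
        print("c",m,"L",np.linalg.norm(ax),"W",np.linalg.norm(ay),"yaw",np.degrees(np.arctan2(ax[1],ax[0])),np.degrees(np.arctan2(-ay[0],ay[1])))
# slot dark mask
im=cv2.imread("pics/top0.png",0)[150:230,340:390]
for r in range(22,66,3): print(r+150, im[r,18:38])
E
```

```text
[[563.5 251.9 130.1   1.1]
 [561.2 228.6 126.7   1. ]
 [417.6 254.7 128.6   4.7]
 [419.3 279.3 127.6   0.2]]
c [490.4 253.6 128.2] L 146.37999495281238 W 24.068022177407904 yaw -10.54464596901731 -4.795088962119223
c [490.  252.9 130. ] L 146.70912520274837 W 25.7447741072175 yaw -10.102286457637966 -7.189717347955861
c [492.3 252.5 130. ] L 145.40032830287387 W 23.349513128834854 yaw -10.900830447950929 -0.9237036885950068
[[ 612.1 -112.7   93.9    2.1]
 [ 614.5 -189.5   94.4    2.4]
 [ 431.6 -191.9   93.     1.2]
 [ 429.8 -115.    92.5    1.5]]
c [ 522.  -152.3   93.5] L 182.60811770225212 W 76.86045247123198 yaw 0.7347433524241824 1.5589341072820737
c [ 521.9 -152.2   95. ] L 182.48215214976307 W 78.43621124705207 yaw 0.6489356902559449 1.0199908111563376
c [ 523.4 -152.8   95. ] L 181.12727806374505 W 74.97076058814787 yaw 0.9223681170503789 1.9377014283071428
172 [253 253 253 253 253 250 249 249 246 242 253 253 253 252 252 252 253 255
 254 157]
175 [253 253 253 253 254 241 163 132 192 237 255 253 253 252 252 252 253 255
 253 160]
178 [253 253 253 253 255 254 196 135 183 236 255 
[... 381 characters left out ...]
186]
193 [252 252 252 253 255 253 205 139 168 233 254 253 252 252 252 252 253 255
 235 134]
196 [252 252 253 253 255 253 205 139 168 234 255 254 253 252 253 254 255 231
 199 128]
199 [252 252 253 253 255 252 205 139 169 233 253 253 253 253 255 250 214 195
 198 132]
202 [252 252 252 253 255 252 205 139 170 232 241 245 217 198 198 193 194 199
 201 131]
205 [252 252 252 253 254 251 217 147 149 149 178 196 196 196 194 196 196 199
 199 130]
208 [252 252 252 253 255 252 218 148 130 144 178 196 199 197 198 197 198 200
 201 129]
211 [252 252 252 253 254 251 219 147 128 143 178 196 198 199 198 198 197 200
 201 142]
214 [252 252 252 252 254 255 246 209 191 189 194 199 199 198 198 195 197 199
 201 145]
```

```bash
python3 - <<'E'
from h import *
np.set_printoptions(suppress=True,precision=1)
f=lambda pts,x0,y0,k:(np.array(pts)+.5)/k-.5+[x0,y0]
def rep(Q,l):
    m=Q.mean(0); ax=(Q[0]+Q[1]-Q[2]-Q[3])/2; ay=(Q[0]+Q[3]-Q[1]-Q[2])/2
    print(l,m,np.linalg.norm(ax),np.linalg.norm(ay),np.degrees(np.arctan2(ax[1],ax[0])),np.degrees(np.arctan2(-ay[0],ay[1])))
rt=f([(147,85),(475,148),(393,530),(65,462)],220,160,7)
Q=onplane("top",rt,16);rep(Q,"rack top")
y=np.radians(-11); print("place +45 from rack:",Q.mean(0)[:2]+45*np.array([-np.sin(y),np.cos(y)]))
rs=f([(542,448),(222,555),(60,298),(310,222)],325,120,6); rep(onplane("scene",rs,16),"rack scene")
# yellow mask / block mask plane-projected minAreaRect on plane
im=cv2.imread("pics/top0.png"); hsv=cv2.cvtColor(cv2.resize(im,None,fx=4,fy=4,interpolation=cv2.INTER_CUBIC),cv2.COLOR_BGR2HSV)
def mar(m,z,l):
    c=max(cv2.findContours(m,0,cv2.CHAIN_APPROX_NONE)[0],key=cv2.contourArea).reshape(-1,2)
    P=onplane("top",(c+.5)/4-.5,z)[:,:2].astype(np.float32); r=cv2.minAreaRect(P); print(l,r)
mar(cv2.inRange(hsv,(24,190,120),(34,255,255)),130,"yel")
mm=cv2.inRange(hsv,(0,0,175),(180,40,255)); z=np.zeros_like(mm); z[600:920,1360:1560]=mm[600:920,1360:1560]; z=cv2.morphologyEx(z,3,np.ones((25,25)))
mar(z,95,"blk")
# slot in world: mouth ends from top crop & scene crop
st=f([(180,163),(186,448)],340,150,7); ss=f([(335,345),(165,137)],225,185,6)
print(onplane("top",st,95),onplane("scene",ss,95))
E
```

```text
rack top [485.2 209.4  16. ] 191.31157712742433 165.86903105752333 -10.70329227437842 -10.202677539952704
place +45 from rack: [493.8 253.6]
rack scene [487.2 201.   16. ] 188.37687031898977 156.13636409798062 -7.868645234863493 -9.771425903511638
yel ((489.8619384765625, 252.5652313232422), (26.54591941833496, 145.9210662841797), 79.18032836914062)
blk ((521.8148193359375, -151.74827575683594), (183.47032165527344, 78.60746002197266), 1.0420420169830322)
[[ 587.1 -152.1   95. ]
 [ 453.2 -156.4   95. ]] [[ 591.1 -152.2   95. ]
 [ 457.9 -157.8   95. ]]
```

>>> step_arm(
  moves="0 0 0 0 0 9 0;0 0 0 0 0 9 0;0 0 0 0 0 9 0;0 0 0 0 0 9 0",
)

```text
t: 0.6
tcp_pos: [268.8, -563.9, 230.9]
ee_rot: [3.141, 0.001, -1.76]
wrist_force: [0.8, -0.0, -0.1]
finger_gap: 85.2
```

>>> step_arm(
  moves="-0.02 -0.0015 -0.01 0 0 0 0.3;-0.0352 -0.0027 0 0 0 0 0.3;-0.0352 -0.0027 0 0 0 0 0.3;-0.0352 -0.0027 0 0 0 0 0.3;-0.0352 -0.0027 0 0 0 0 0.3;-0.0352 -0.0027 0 0 0 0 0.3;-0.0352 -0.0027 0 0 0 0 0.3;-0.0352 -0.0027 0 0 0 0 0.3;-0.0352 -0.0027 0 0 0 0 0.3;-0.0352 -0.0027 0 0 0 0 0.3;-0.0352 -0.0027 0 0 0 0 0.3;-0.0352 -0.0027 0 0 0 0 0.3",
)

```text
t: 2.1
tcp_pos: [373.7, -167.5, 241.8]
ee_rot: [-3.141, -0.001, -1.75]
wrist_force: [-0.3, -0.3, -0.2]
finger_gap: 59.9
```

>>> step_arm(
  moves="-0.0352 -0.0027 0 0 0 0 0.3;-0.0352 -0.0027 0 0 0 0 0.3;-0.0352 -0.0027 0 0 0 0 0.3;-0.0352 -0.0027 0 0 0 0 0.3;-0.0352 -0.0027 0 0 0 0 0.3;-0.0352 -0.0027 0 0 0 0 0.3;-0.0352 -0.0027 0 0 0 0 0.3;-0.0352 -0.0027 0 0 0 0 0.3;-0.0352 -0.0027 0 0 0 0 0.3;-0.0352 -0.0027 0 0 0 0 0.3;-0.03 -0.0025 0 0 0 0 0.3;0 0 0 0 0 0 0.3",
)

```text
t: 3.6
tcp_pos: [471.7, 203.5, 241.7]
ee_rot: [-3.141, 0.001, -1.747]
wrist_force: [0.2, -0.3, 0.5]
finger_gap: 60.0
```

```bash
python3 - <<'E'
from h import *
np.set_printoptions(suppress=True,precision=2)
s=get_state(); p=s["tcp_pos"]; e=s["ee_rot"]; print(s["t"],p,np.degrees(e),s["finger_gap"],s["qpos"],s["wrist_force"])
from scipy.spatial.transform import Rotation as R
Rm=R.from_euler("xyz",e).as_matrix()
print("need tool:",Rm.T@(np.array([490.5,252.8,160])-p))
for n in("scene","top"):
    im=camera(n); cv2.imwrite(f"pics/{n}1.png",im[:,:,::-1])
a=cv2.imread("pics/scene1.png")[60:220,300:440]; b=cv2.imread("pics/top1.png")[150:250,200:310]
cv2.imwrite("pics/c1.png",np.hstack([cv2.resize(a,(400,457),interpolation=2),cv2.resize(b,(400,457),interpolation=2)]))
E
```

```text
3.6 [471.72 203.51 241.68] [-179.99    0.05 -100.1 ] 59.968242404302416 [-0.19  0.28 -0.39  1.8   0.12  1.09 -2.38] [ 0.18 -0.33  0.5 ]
need tool: [-51.75  -9.83  81.73]
```

View pics/c1.png

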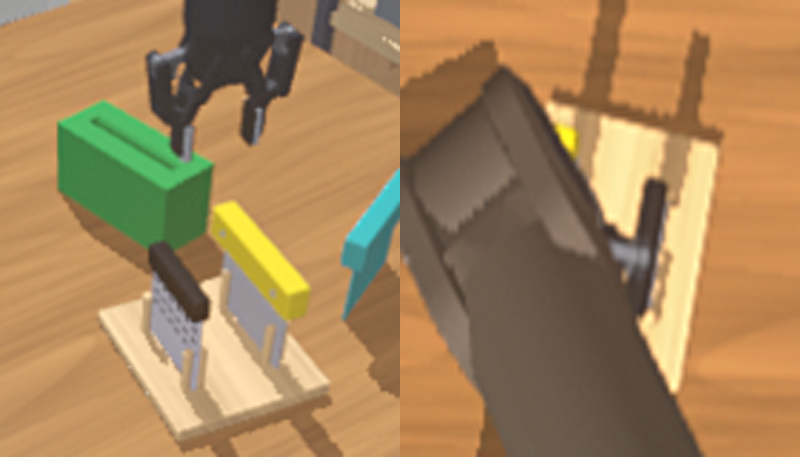

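>>> step_arm(
  moves="-0.018 -0.0034 0 0 0 0.5 0.3;-0.018 -0.0033 0 0 0 0 0.3;-0.0157 -0.0031 0 0 0 0 0.3;0 0 0.03 0 0 0 0.3;0 0 0.03 0 0 0 0.3;0 0 0 0 0 0 0.3;0 0 0 0 0 0 0.3",
)

```text
t: 4.58
tcp_pos: [492.5, 250.1, 182.3]
ee_rot: [-3.141, 0.001, -1.763]
wrist_force: [-0.4, -0.2, 1.0]
finger_gap: 59.9
```

```bash
cat > rel.py <<'E'
import sys
from h import *
from scipy.spatial.transform import Rotation as R
np.set_printoptions(suppress=True,precision=2)
def rel(target,yaw):
    s=get_state(); p=s["tcp_pos"]; e=s["ee_rot"]; print(s["t"],p,np.degrees(e),s["finger_gap"],s["qpos"],s["wrist_force"],s["torque"])
    Rm=R.from_euler("xyz",e).as_matrix(); T=R.from_euler("xyz",[np.pi,0,np.radians(yaw)]).as_matrix()
    print("need tool:",Rm.T@(np.array(target)-p),"turn",np.degrees(R.from_matrix(Rm.T@T).as_rotvec()))
def snap(k,sc=(60,220,300,440),tp=(150,250,200,310)):
    for n in("scene","top"): cv2.imwrite(f"pics/{n}{k}.png",camera(n)[:,:,::-1])
    a=cv2.imread(f"pics/scene{k}.png")[sc[0]:sc[1],sc[2]:sc[3]]; b=cv2.imread(f"pics/top{k}.png")[tp[0]:tp[1],tp[2]:tp[3]]
    cv2.imwrite(f"pics/c{k}.png",np.hstack([cv2.resize(a,(400,457),interpolation=2),cv2.resize(b,(400,457),interpolation=2)]))
E
python3 - <<'E'
from rel import *
rel([490.5,252.8,98],-100.6); snap(2)
E
```

```text
4.575 [492.48 250.05 182.3 ] [-179.96    0.04 -101.  ] 59.91780333794033 [-0.28  0.4  -0.39  1.79  0.18  0.99 -2.5 ] [-0.35 -0.19  1.05] [ 0.    0.03 -0.  ]
need tool: [-2.27  2.52 84.3 ] turn [-0.04  0.04 -0.4 ]
```

View pics/c2.png

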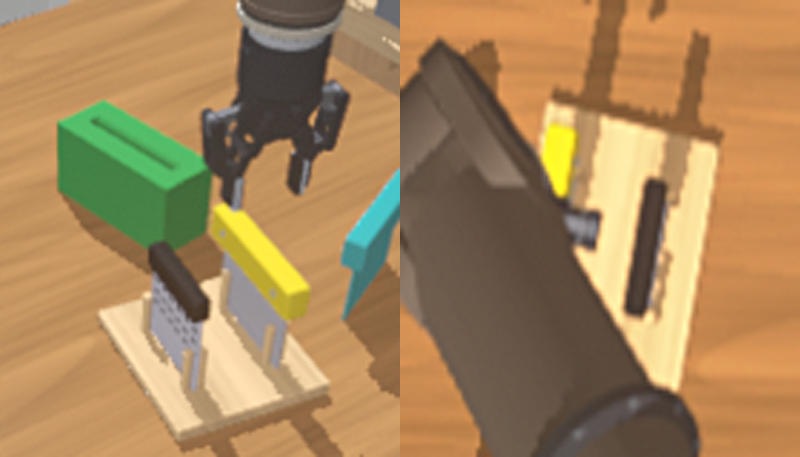

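>>> step_arm(
  moves="-0.0023 0.0025 0 0 0 -0.4 0.3;0 0 0.018 0 0 0 0.3;0 0 0.018 0 0 0 0.3;0 0 0.014 0 0 0 0.3;0 0 0 0 0 0 0.3;0 0 0 0 0 0 0.3",
)

```text
t: 5.42
tcp_pos: [490.3, 252.7, 131.9]
ee_rot: [-3.141, 0.001, -1.756]
wrist_force: [0.3, 0.0, 1.1]
finger_gap: 59.6
```

```bash

python3 - <<'E'
from rel import *
rel([490.5,252.8,98],-100.6); snap(3)
E
```

```text
5.425 [490.31 252.68 131.91] [-179.97    0.03 -100.61] 59.62574437438543 [-0.3   0.45 -0.37  1.85  0.21  0.88 -2.53] [0.3  0.   1.11] [-0.02 -0.04  0.  ]
need tool: [-0.14 -0.14 33.91] turn [-0.03  0.03 -0.01]
```

View pics/c3.png

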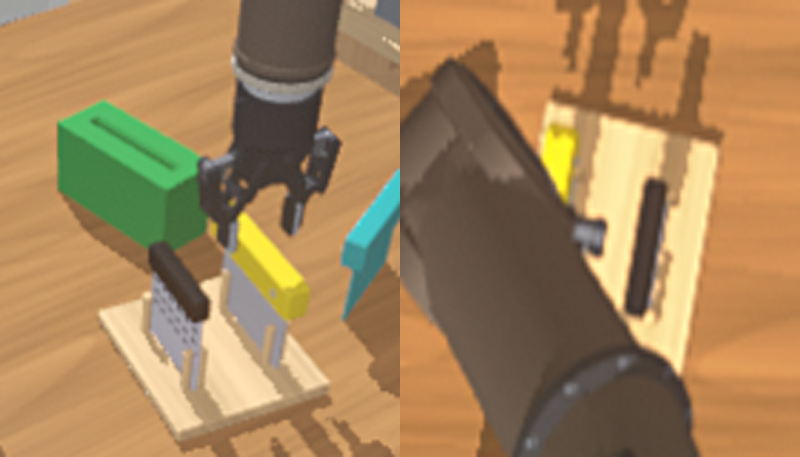

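The fingers straddle the yellow handle in the scene crop (about (270,250)), and there is no contact force. I go down to grip height and close.

>>> step_arm(
  moves="0 0 0.012 0 0 0 0.3;0 0 0.012 0 0 0 0.3;0 0 0.009 0 0 0 0.3;0 0 0 0 0 0 0.3;0 0 0 0 0 0 0.5;0 0 0 0 0 0 0.6;0 0 0 0 0 0 0.7;0 0 0 0 0 0 0.8;0 0 0 0 0 0 0.9;0 0 0 0 0 0 0.9",
  squeeze=45,
)

```text
t: 6.78
tcp_pos: [490.6, 253.5, 99.0]
ee_rot: [-3.14, 0.002, -1.756]
wrist_force: [-0.1, 4.6, 6.4]
finger_gap: 25.6
```

```bash

python3 - <<'E'
from rel import *
rel([490.5,252.8,98],-100.6); snap(4)
E
```

```text
6.775 [490.57 253.47  98.99] [-179.93    0.12 -100.59] 25.647848026714737 [-0.31  0.49 -0.36  1.88  0.23  0.81 -2.55] [-0.08  4.65  6.35] [ 1.35 -0.18 -0.05]
need tool: [ 0.67 -0.05  0.99] turn [-0.07  0.12  0.01]
```

View pics/c4.png

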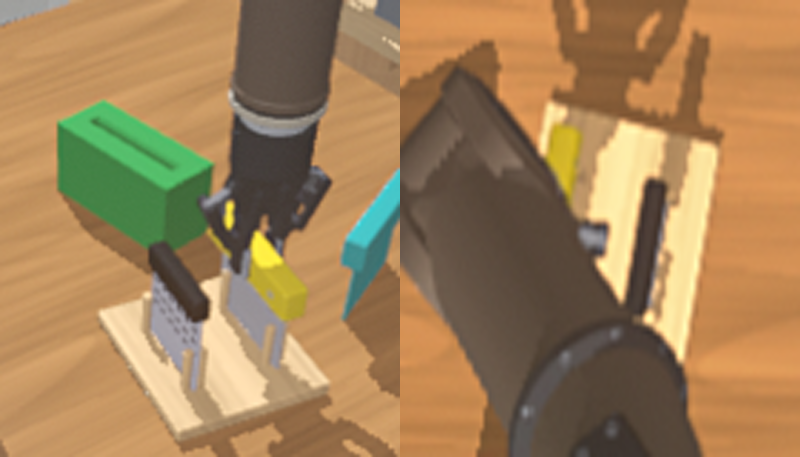

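The gap is 25.6 mm, which fits a 26 mm handle. The crop shows the jaws on the yellow handle near (250,230) with the grater untouched. Now the lift.

>>> step_arm(
  moves="0 0 -0.006 0 0 0 0.95;0 0 -0.012 0 0 0 0.95;0 0 -0.012 0 0 0 0.95;0 0 -0.012 0 0 0 0.95;0 0 -0.012 0 0 0 0.95;0 0 -0.014 0 0 0 0.95;0 0 -0.015 0 0 0 0.95;0 0 -0.015 0 0 0 0.95;0 0 -0.015 0 0 0 0.95;0 0 -0.015 0 0 0 0.95;0 0 -0.012 0 0 0 0.95;0 0 0 0 0 0 0.95",
  squeeze=70,
)

```text
t: 8.38
tcp_pos: [490.5, 252.7, 239.3]
ee_rot: [-3.14, 0.001, -1.756]
wrist_force: [-0.3, -0.5, -2.6]
finger_gap: 25.0
```

```bash

python3 - <<'E'
from rel import *
rel([522,-152.3,240],-89.2); snap(5)
E
```

```text
8.375 [490.45 252.66 239.31] [-179.92    0.06 -100.62] 25.0239976196133 [-0.27  0.34 -0.4   1.72  0.15  1.11 -2.47] [-0.29 -0.52 -2.63] [ 0.04  0.03 -0.02]
need tool: [ 392.2  -105.65   -0.97] turn [ -0.09   0.05 -11.42]
```

View pics/c5.png

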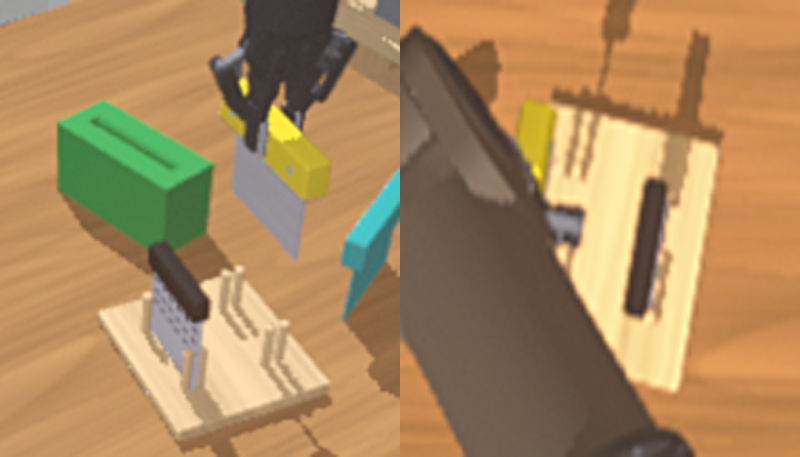

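>>> step_arm(
  moves="0.015 -0.004 -0.004 0 0 0 0.95;0.03 -0.0081 0 0 0 0 0.95;0.03 -0.0081 0 0 0 0 0.95;0.03 -0.0081 0 0 0 0 0.95;0.03 -0.0081 0 0 0 0 0.95;0.03 -0.0081 0 0 0 0 0.95;0.03 -0.0081 0 0 0 0 0.95;0.03 -0.0081 0 0 0 0 0.95;0.03 -0.0081 0 0 0 0 0.95;0.03 -0.0081 0 0 0 0 0.95;0.03 -0.0081 0 0 0 0 0.95;0.03 -0.0081 0 0 0 0 0.95",
)

```text
t: 9.98
tcp_pos: [517.1, -106.1, 242.1]
ee_rot: [3.141, -0.0, -1.757]
wrist_force: [0.4, 0.1, -3.3]
finger_gap: 25.1
```

>>> step_arm(
  moves="0.025 -0.0067 0 0 0 0 0.95;0.015 -0.004 0 0 0 -3.7 0.95;0 0 0 0 0 -3.7 0.95;0 0 0 0 0 -3.7 0.95;0 0 0 0 0 0 0.95;0 0 0 0 0 0 0.95",
)

```text
t: 10.72
tcp_pos: [520.7, -145.7, 242.2]
ee_rot: [3.141, -0.0, -1.564]
wrist_force: [0.4, -0.4, -2.9]
finger_gap: 24.8
```

```bash

python3 - <<'E'
from rel import *
rel([522,-152.3,240],-89.2); snap(6,(110,300,210,370),(130,250,300,430))
E
```

```text
10.725 [ 520.65 -145.74  242.18] [179.97  -0.   -89.63] 24.775608755997506 [ 0.37  0.31 -0.25  1.75  0.09  1.1  -1.48] [ 0.38 -0.45 -2.94] [ 0.02 -0.06 -0.01]
need tool: [ 6.57 -1.31  2.18] turn [ 0.03 -0.   -0.43]
```

View pics/c6.png

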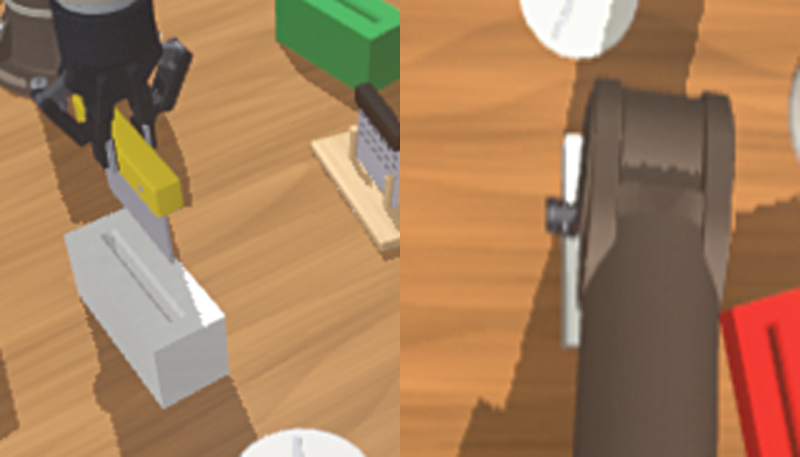

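>>> step_arm(
  moves="0.0033 -0.0007 0 0 0 -0.4 0.95;0.0033 -0.0006 0 0 0 0 0.95;0 0 0.012 0 0 0 0.95;0 0 0.013 0 0 0 0.95;0 0 0.013 0 0 0 0.95;0 0 0.012 0 0 0 0.95;0 0 0 0 0 0 0.95;0 0 0 0 0 0 0.95",
)

```text
t: 11.82
tcp_pos: [522.7, -151.8, 192.5]
ee_rot: [-3.141, -0.0, -1.555]
wrist_force: [0.3, 0.5, -2.4]
finger_gap: 25.0
```

```bash

python3 - <<'E'
from rel import *
rel([522,-152.3,192],-89.2); snap(7,(110,300,210,370),(130,250,300,430))
a=cv2.imread("pics/scene7.png")[160:280,225:325]; cv2.imwrite("pics/d7.png",cv2.resize(a,None,fx=5,fy=5,interpolation=2))
E
```

```text
11.825 [ 522.71 -151.82  192.52] [-179.98   -0.    -89.12] 25.004365211458435 [ 0.38  0.36 -0.25  1.81  0.1   0.99 -1.47] [ 0.26  0.47 -2.44] [ 0.03 -0.03  0.01]
need tool: [0.47 0.72 0.52] turn [-0.02 -0.    0.08]
```

View pics/d7.png

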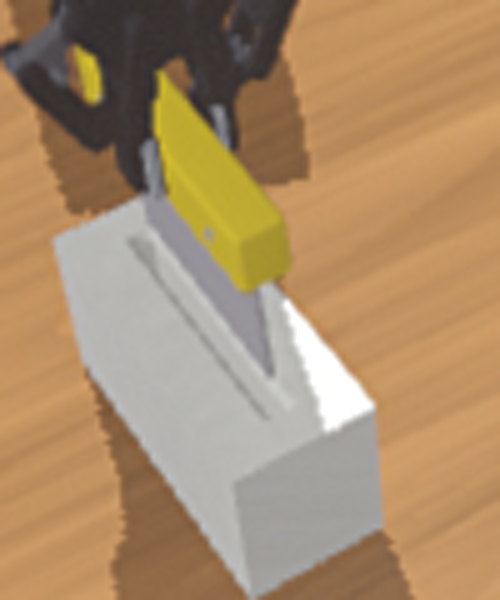

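```bash

python3 - <<'E'
from rel import *
f=lambda pts,x0,y0,k:(np.array(pts)+.5)/k-.5+[x0,y0]
tz=192.5
for dz in(-1.5,0):
  print("top face end corners (-y,+y)",onplane("scene",f([(242,240),(288,222)],225,160,5),tz+31+dz)[:,:2].tolist())
  print("bottom of handle end",onplane("scene",f([(245,291),(287,271)],225,160,5),tz-5+dz)[:,:2].tolist())
  print("blade corner",onplane("scene",f([(270,378)],225,160,5),tz-83+dz)[:,:2].tolist())
# slot +x end mouth in this view (chamfer outer corners), block +x top corners, plane 95
print("slot",onplane("scene",f([(268,420),(295,402),(130,240),(148,232)],225,160,5),95)[:,:2].tolist())
print("block",onplane("scene",f([(233,483),(375,405)],225,160,5),95)[:,:2].tolist())
print(onplane("scene",f([(281,432),(450,338)],225,185,6),95)[:,:2].tolist())
E
```

```text
top face end corners (-y,+y) [[598.3207534759938, -161.21843223520617], [599.9300595007792, -140.77337518608144]]
bottom of handle end [[593.2900595972075, -161.0234531779974], [593.2298587210038, -140.787972840404]]
blade corner [[581.0637298757185, -150.00473320525256]]
top face end corners (-y,+y) [[599.6328422501942, -161.76462102255354], [601.2380101134577, -141.37213629161408]]
bottom of handle end [[594.5380654852141, -161.53836625520086], [594.4780104112791, -141.35189482124187]]
blade corner [[582.1984411613158, -150.485753047935]]
slot [[592.1250242498361, -158.48986678850557], [589.8816993543501, -143.14082422356458], [456.40105545786537, -161.16355785979692], [456.49211621250413, -151.2835738793334]]
block [[614.2753757234744, -188.47473076404253], [611.5993594906035, -113.55855353084303]]
[[615.4553106501025, -188.5689685022023], [612.3606130656672, -114.06308635242186]]
```

>>> step_arm(
  moves="0.0003 -0.0004 0.006 0 0 0 0.95;0 0 0.006 0 0 0 0.95;0 0 0.005 0 0 0 0.95;0 0 0.004 0 0 0 0.95;0 0 0 0 0 0 0.95",
)

```text
t: 12.55
tcp_pos: [522.6, -152.1, 170.9]
ee_rot: [3.141, 0.0, -1.555]
wrist_force: [0.6, -0.0, -3.4]
finger_gap: 24.9
```

```bash

python3 - <<'E'
from rel import *
rel([522.7,-152.3,172],-89.0); snap(8)
a=cv2.imread("pics/scene8.png")[160:280,225:325]; cv2.imwrite("pics/d8.png",cv2.resize(a,None,fx=5,fy=5,interpolation=2))
E
```

```text
12.55 [ 522.62 -152.06  170.9 ] [179.96   0.01 -89.12] 24.87246058595841 [ 0.37  0.38 -0.25  1.83  0.11  0.94 -1.48] [ 0.56 -0.01 -3.43] [-0.    0.02  0.01]
need tool: [ 0.24 -0.07 -1.1 ] turn [ 0.04  0.01 -0.12]
```

View pics/d8.png

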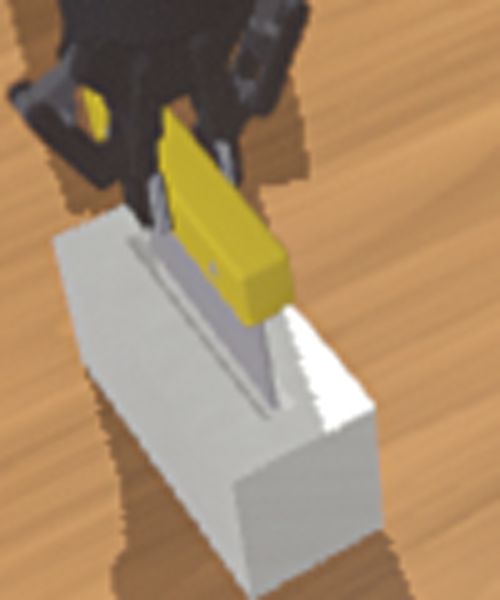

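The blade's bottom edge is in the slot's mouth at crop pixels (130,240)–(275,405), and there is no contact force. I keep going down in short stages.

>>> step_arm(
  moves="0 0 0.006 0 0 0 0.95;0 0 0.006 0 0 0 0.95;0 0 0.006 0 0 0 0.95;0 0 0.004 0 0 0 0.95;0 0 0 0 0 0 0.95",
)

```text
t: 13.28
tcp_pos: [522.6, -152.1, 148.9]
ee_rot: [3.141, 0.0, -1.555]
wrist_force: [0.2, -0.6, -3.2]
finger_gap: 25.4
```

```bash

python3 - <<'E'
from rel import *
rel([522.7,-152.3,102],-89.0)
E
```

```text
13.275 [ 522.61 -152.06  148.89] [179.96   0.01 -89.12] 25.38193940371271 [ 0.37  0.41 -0.24  1.86  0.12  0.89 -1.49] [ 0.21 -0.62 -3.17] [ 0.05 -0.01  0.03]
need tool: [ 0.25 -0.12 46.89] turn [ 0.04  0.01 -0.12]
```

>>> step_arm(
  moves="0 0 0.007 0 0 0 0.95;0 0 0.007 0 0 0 0.95;0 0 0.007 0 0 0 0.95;0 0 0.007 0 0 0 0.95;0 0 0.006 0 0 0 0.95;0 0 0.004 0 0 0 0.95;0 0 0.003 0 0 0 0.95;0 0 0 0 0 0 0.95",
)

```text
t: 14.28
tcp_pos: [522.8, -152.1, 108.2]
ee_rot: [3.141, 0.0, -1.555]
wrist_force: [-1.0, 0.2, -3.3]
finger_gap: 25.0
```

```bash

python3 - <<'E'
from rel import *
rel([522.7,-152.3,100],-89.0); snap(9)
a=cv2.imread("pics/scene9.png")[160:280,225:325]; cv2.imwrite("pics/d9.png",cv2.resize(a,None,fx=5,fy=5,interpolation=2))
E
```

```text
14.275 [ 522.81 -152.08  108.18] [179.99   0.   -89.12] 25.044780066449942 [ 0.36  0.46 -0.24  1.9   0.14  0.8  -1.51] [-1.04  0.22 -3.33] [-0.02 -0.01  0.05]
need tool: [0.22 0.12 8.18] turn [ 0.01  0.   -0.12]
```

View pics/d9.png

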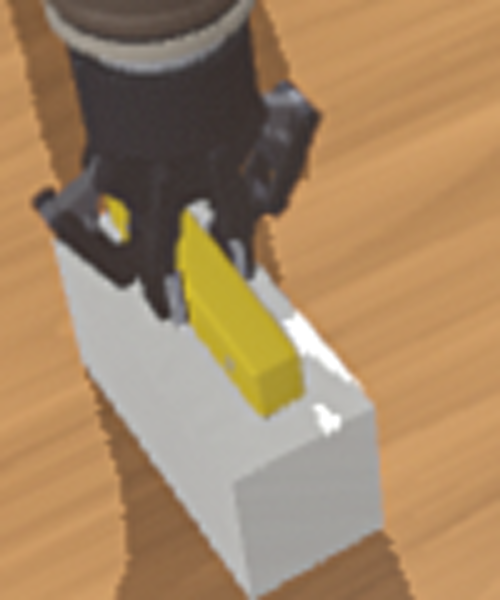

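>>> step_arm(
  moves="0 0 0.002 0 0 0 0.95;0 0 0.002 0 0 0 0.95;0 0 0.002 0 0 0 0.95;0 0 0 0 0 0 0.95",
)

```text
t: 14.88
tcp_pos: [522.7, -152.1, 102.1]
ee_rot: [3.141, 0.0, -1.555]
wrist_force: [-0.9, 0.1, -2.7]
finger_gap: 25.2
```

>>> step_arm(
  moves="0 0 0.001 0 0 0 0.95;0 0 0 0 0 0 0.95",
)

```text
t: 15.12
tcp_pos: [522.8, -152.1, 101.2]
ee_rot: [3.142, -0.0, -1.555]
wrist_force: [-0.3, 0.3, -4.2]
finger_gap: 25.1
```

>>> step_arm(
  moves="0 0 0.001 0 0 0 0.95;0 0 0 0 0 0 0.95",
)

```text
t: 15.38
tcp_pos: [523.0, -152.1, 100.4]
ee_rot: [-3.141, -0.0, -1.555]
wrist_force: [-0.5, 0.2, -0.6]
finger_gap: 25.0
```

Weight is coming off the wrist, with vertical force going from −3 to −0.6 N: the handle is just meeting the block.

>>> step_arm(
  moves="0 0 0.001 0 0 0 0.95;0 0 0 0 0 0 0.95",
)

```text
t: 15.62
tcp_pos: [523.0, -152.1, 100.1]
ee_rot: [-3.141, -0.0, -1.555]
wrist_force: [-3.2, 1.4, 8.0]
finger_gap: 25.1
```

```bash

python3 - <<'E'
from rel import *
rel([522.7,-152.3,100],-89.0); snap(10)
a=cv2.imread("pics/scene10.png")[160:280,225:325]; cv2.imwrite("pics/d10.png",cv2.resize(a,None,fx=5,fy=5,interpolation=2))
E
```

```text
15.625 [ 523.04 -152.05  100.12] [-179.97   -0.02  -89.11] 25.137822384792 [ 0.36  0.47 -0.23  1.9   0.15  0.79 -1.51] [-3.16  1.4   8.  ] [ 0.07  0.66 -0.05]
need tool: [0.24 0.34 0.12] turn [-0.03 -0.02 -0.11]
```

View pics/d10.png

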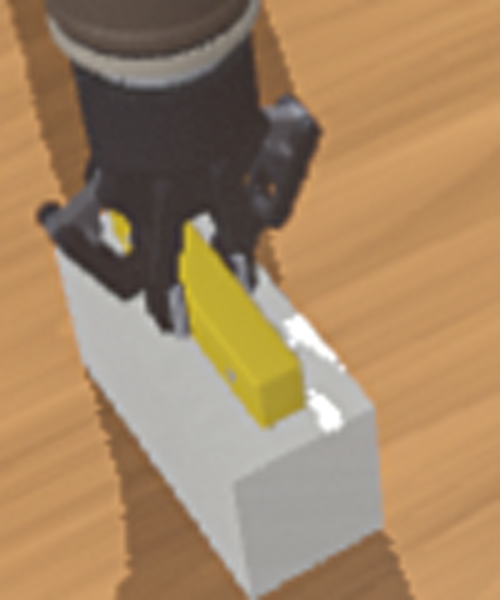

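It is seated: +8 N, TCP z 100.1 against the 100 expected, and the handle's underside at crop (270,425) lies on the block's top. I open gently and retreat straight up.

>>> step_arm(
  moves="0 0 0 0 0 0 0.65;0 0 0 0 0 0 0.6;0 0 0 0 0 0 0.5;0 0 0 0 0 0 0.4;0 0 0 0 0 0 0.35;0 0 0 0 0 0 0.35;0 0 -0.01 0 0 0 0.35;0 0 -0.02 0 0 0 0.35;0 0 -0.03 0 0 0 0.35;0 0 -0.03 0 0 0 0.35;0 0 -0.03 0 0 0 0.35;0 0 0 0 0 0 0.35",
  squeeze=20,
)

```text
t: 17.23
tcp_pos: [524.4, -152.3, 222.4]
ee_rot: [-3.137, -0.001, -1.555]
wrist_force: [-0.1, 0.0, -0.5]
finger_gap: 55.6
```

>>> step_arm(
  moves="0.02 0 -0.02 0 0 0 0.3;0.04 0 -0.01 0 0 0 0.3;0.04 0 0 0 0 0 0.3;0.04 0 0 0 0 0 0.3;0.04 0 0 0 0 0 0.3;0.04 0.02 0 0 0 0 0.3;0.03 0.03 0 0 0 0 0.3;0 0 0 0 0 0 0.3",
)

```text
t: 18.23
tcp_pos: [473.0, -406.6, 248.6]
ee_rot: [3.139, -0.001, -1.562]
wrist_force: [0.0, 1.0, -0.3]
finger_gap: 59.7
```

```bash

python3 - <<'E'
from rel import *
rel([522.7,-152.3,100],-89.0); snap(11)
a=cv2.imread("pics/scene11.png")[160:280,225:325]; b=cv2.imread("pics/top11.png")[150:230,325:405]
cv2.imwrite("pics/d11.png",np.hstack([cv2.resize(a,(400,480),interpolation=2),cv2.resize(b,(400,480),interpolation=2)]))
E
```

```text
18.225 [ 473.   -406.55  248.61] [179.85  -0.06 -89.5 ] 59.7295582432821 [ 0.73  0.43 -0.15  1.54  0.07  1.18 -1.  ] [ 0.03  0.97 -0.28] [ 0.02 -0.05 -0.  ]
need tool: [-253.96  -52.32  148.21] turn [ 0.15 -0.06 -0.5 ]
```

View pics/d11.png

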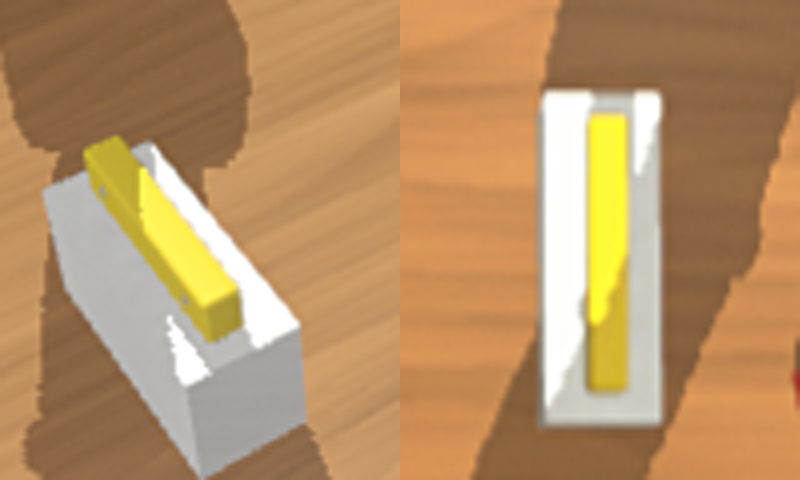

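View pics/scene11.png

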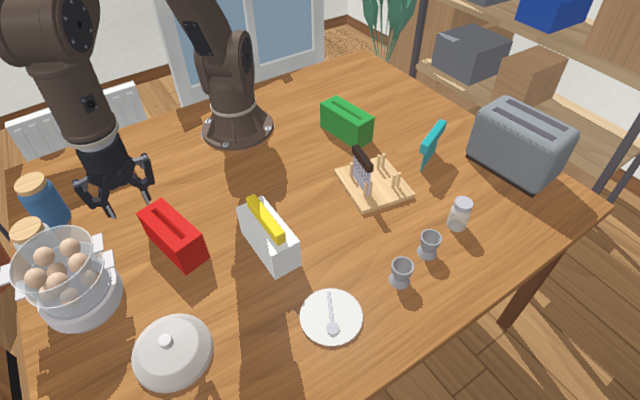

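The chopper sits in the white block, with its handle at scene (266,219), and the grater still stands in the rack at (361,160). Next comes a numeric check from both views.

```bash

python3 - <<'E'
from rel import *
# scene crop factor 4, top crop factor 5 (cols) 6 (rows)
fs=lambda p:(np.array(p)+.5)/4-.5+[225,160]
ft=lambda p:(np.array(p)+.5)/[5,6]-.5+[325,150]
S=fs([(241,289),(205,308),(84,153),(120,137)]); T=ft([(589,113),(628,113),(628,392),(589,392)])-[80,0]
P=tri(S,T);print(P)
Q=P[:,:3];ax=(Q[0]+Q[1]-Q[2]-Q[3])/2;print(Q.mean(0),np.linalg.norm(ax),np.degrees(np.arctan2(ax[1],ax[0])))
Q=onplane("top",T,131);print(Q.mean(0))
Q=onplane("top",ft([(542,92),(662,92),(662,425),(542,425)])-[80,0],95);print("block",Q.mean(0),np.ptp(Q,0))
a=cv2.imread("pics/top0.png").astype(int);b=cv2.imread("pics/top11.png").astype(int)
d=(abs(a-b).sum(2)>90)
for n,(y0,y1,x0,x1) in dict(grater=(184,225,258,282),cups=(105,140,220,315),saucer=(103,148,335,380),lid=(133,185,425,476)).items(): print(n,d[y0:y1,x0:x1].mean())
E
```

```text
[[ 596.85 -140.17  129.31    1.05]
 [ 597.66 -164.38  129.94    0.91]
 [ 448.12 -166.4   125.22    0.9 ]
 [ 447.64 -141.61  124.71    0.43]]
[ 522.57 -153.14  127.3 ] 149.45559382841847 0.663982675172278
[ 522.32 -152.96  131.  ]
block [ 522.09 -151.92   95.  ] [184.11  80.96   0.  ]
grater 0.0
cups 0.0
saucer 0.010864197530864197
lid 0.05580693815987934
```

```bash

python3 - <<'E'
from rel import *
y=np.radians(.8);c=np.array([522.4,-152.9])
R2=np.array([[np.cos(y),-np.sin(y)],[np.sin(y),np.cos(y)]])
for z in(95,131):
  L=[np.r_[R2@np.array(p)+c,z] for p in[(75,13),(75,-13),(-75,-13),(-75,13)]]
  print(z,((proj("scene",L)-[225,160]+.5)*4-.5).round(1).tolist())
a=cv2.imread("pics/scene11.png")[185:255,235:310];cv2.imwrite("pics/e.png",cv2.resize(a,None,fx=8,fy=8,interpolation=2))
E
```

```text
95 [[248.8, 326.7], [209.1, 347.3], [89.2, 187.0], [126.5, 169.8]]
131 [[244.1, 286.4], [203.2, 307.1], [80.6, 146.2], [119.0, 128.9]]
```

View pics/e.png

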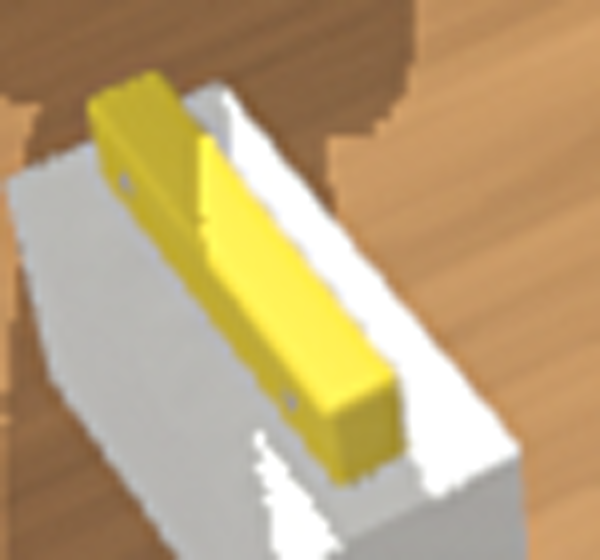

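>>> step_arm(
  moves="0 0 0 0 0 0 0.3;0 0 0 0 0 0 0.3;0 0 0 0 0 0 0.3;0 0 0 0 0 0 0.3",
)

```text
t: 18.82
tcp_pos: [476.9, -402.6, 249.3]
ee_rot: [-3.142, -0.0, -1.555]
wrist_force: [-0.4, 0.1, -0.4]
finger_gap: 60.0
```

```bash

python3 - <<'E'
from station import *
s=get_state(); print(s["t"],s["qvel"].round(4),s["wrist_force"].round(1)); print(finish_job())
E
```

```text
18.825 [ 0.0008  0.0006  0.002  -0.0006 -0.0023 -0.0003  0.001 ] [-0.4  0.1 -0.4]
the job is handed in; nothing more can be done
None
```

I lifted the yellow-handled chopper out of the rack and slid it, held throughout, into the slot of the white block. I let go once the handle met the block, backed the arm away, and handed the job in at about 18.8 s. `finish_job()` gives no verdict, so success rests on the checks below.

**What the last checks showed:**
- **Seating:** on touchdown the wrist force went from −3 N to +8 N with the TCP at z 100.1 mm, against 100 mm expected.
- **Position:** both views put the handle's centre at about (522.5, −153) mm and the block's at (522, −152) mm. The chopper's yaw was 0.7° and the block's about 1°.
- **Other things:** the area round the grater and cups in the top view was unchanged. About 1% of the pixels changed round the saucer and 6% round the lid, which I put down to the arm's shadow. Both look in place in the scene view, but I did not measure them. I made no separate check of the salt jar.
- **Arm:** at rest and clear of everything.

**What disagreed:**
- **Handle height:** measured across two views, the handle's top came out at about 127 mm on average, against 131 mm expected.
- **Tilt:** the handle's +x end measured about 4.6 mm higher than the other, an apparent tilt of about 0.03 rad. That is about a pixel or two, close to the calibration error and below the 0.07 rad limit. The close crop shows no gap under the handle, so I left it as it was.

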